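# Clear the print plate and present the blind spacer hole-up

## Robot

A 6-joint arm with a two-finger parallel gripper is mounted at the origin on the work surface. World frame = base frame: x ahead of the robot, y to its left, z up, the work surface at z = 0. Lengths are in m, angles in rad, forces in N, time in s.
With the tool pointing down it reaches from about 0.3 to 0.85 m from the base axis. Payload 4.2 kg.
Tool frame: the origin (TCP) lies midway between the tips of the shut fingers; the grasp point (between the pads) lies behind it (hold_point_z is the z of the grasp point in the tool frame, in m); z points along the fingers, y is the line along which they close (so a half turn about z gives the same grasp; the last joint's range is limited). The gripper opens to 91 mm and grips with 3 to 60 N. Pads are 32 mm wide; open, the fingers measure 118 mm over their backs; the gripper's body (76 mm by 178 mm) begins 60 mm behind the grasp point.
Start: joints at [1.232, 0.32, 1.565, -0, 1.257, -0.02], TCP at [0.18, 0.546, 0.214] pointing down, gripper open.
Joint ranges: [-3.11, 3.11], [-0.84, 2.01], [0.21, 2.61], [-1.34, 4.49], [0.05, 2.63], [-2.56, 2.56]. Speed limits (rad/s): [2.57, 2.57, 3.14, 3.14, 3.14, 3.14].

## Interface

Orientations are given as a unit quaternion [w, x, y, z].
In Python, from workcell import read_state, capture, sign_off, masks_of, mark_of, hold_point_z gives the robot as it stands. The module is installed in compiled form; this text tells all that it offers.
- The arm moves only by the tool arm_command, never from a script. Its argument "plan" is a list of rows, each a list of 3 entries, a list of its own where there are three numbers: the turn, a rotation vector about the tool's x, y, z in degrees, then the shift along the tool's x, y, z in mm, then the finger opening in mm, from 0 to 91.2. A call has 1 to 12 rows; each row is the pose to reach, as a shift and turn from the pose commanded when the call began, along the tool's axes at that moment; what a row does not reach only later rows make up. A row lasts 1/8 s, in which the tool goes at most 62.5 mm and 10.7 degrees, less where a joint would pass 70% of its speed; a pose out of reach is approached as far as the arm can. A call with a gripper value outside its range is refused whole. The fingers move at their own pace and stop on an object; the grip force is fixed at half the most. Time passes only in rows, so rows that repeat a pose let the fingers close. It gives the time, the measured TCP pose, the force, the opening and the grip force at its end, in the units of the state.
- read_state(): the state, without advancing time (a new reading comes with each control period).
- capture(name): name is "side" or "top"; returns a dict with "frame" (384x512x3 uint8, red, green, blue), "intrinsics" (3x3 intrinsics, pixels), "world_to_cam" (4x4, takes a point from world to camera coordinates). Camera axes: x right, y down, z forward; pixel columns grow to the right and rows downward; lengths in m; the calibration is good to about 2 mm. A picture is of the moment at which its call begins. There is no depth.
- sign_off(): hands the job in; it is judged then, once.
Trained networks look in a picture, given as the dict that the camera call returned (one of the last four; its "shot" number tells which), for a name from the list of things; names that differ only in an ending like _2 or _b are one class to them, and where a whole thing is asked for, a point or a joint stands for the part that bears it (a point fixed in the world has none). Each returns a list of dicts, best first, with "confidence" (0 to 1); they miss things now and then, are a little off and sometimes report something else, mostly with a low value. They report only what shows in the picture. A call takes as long as a camera call. They do not tell look-alikes from the thing itself.
- masks_of(picture, thing): "pixels" (384x512 bool, what is visible of it).
- mark_of(picture, thing): "xyz" ([x, y, z] in m, in world coordinates, good to about 4 mm: a listed point, or the origin of a listed thing).
The state is a dict: "time": time; "q": joint angles; "qvel": joint speeds; "joint_torque": joint torques, N m; "position": TCP position; "eef_rot": TCP orientation; "force": force on the tool from outside, world axes, zero at the start; "wrist_torque": the same for the moment, N m; "grip_width": finger opening in m; "grip_force": force on a finger pad.
Only numpy, scipy, OpenCV 4.12 (cv2) and the standard library are available. Lean on these libraries where they do the work, as an engineer would, in place of code of your own. Each camera call takes 0.05 s, during which the arm holds its last target. There are 200 camera calls.

## Task

Sort the fresh prints off the print plate: put the ring into the bin that already holds a ring and the link into the bin that already holds a link. Then pick up the blind spacer block, find which of its two ends has the hole, and turn it so that the hole looks straight up, ready for a bearing to be dropped in. Finish while holding it still like that in the gripper, a good hand's breadth (at least 14 cm to its top) above the bench and clear of everything else, and leave the tower and the other things on the bench where they are.

Things in the scene. Friction and masses are not known exactly. Their poses are not given: they have to be found in the camera images.
- spacer: blind spacer: light grey printed square block, 40 x 40 mm in section and 56 mm long, 70 g give or take a third, lying on one of its long sides on the print plate. Origin at the block's centre; its own +z axis runs along the block out of the end with the round blind hole (23 mm across, 42 mm deep); the other end is solid and the four long sides are plain. At the start +z is level and may point in any direction
- spacer_hole (a point): centre of the mouth of the spacer's hole, 28 mm from the block's centre along its +z
- ring: light grey printed ring lying flat on the plate: 36 mm outside, 20 mm inside, 20 mm high; origin at the centre of its underside, z up
- link: light grey printed link lying flat on the plate: straight bar 14 mm wide and 14 mm high with round 20 mm ends, 76 mm long overall along its x; origin at the centre of its underside, z up
- plate: print plate: flat dark sheet 260 x 260 mm, 4 mm thick, fixed on the bench, with a small tongue on the robot's side; origin at the centre of its underside. Spacer, ring, link and tower stand on it, one in each quarter
- ring_bin_in (a point): centre of the inner floor (4 mm above the bench) of the grey open bin that already holds one ring; the bin is fixed, 150 (x) x 180 (y) mm outside, 45 mm high, walls 4 mm. The ring already there lies 55 mm along the bin's own +y from this point. The two bins stand one on the left and one on the right; either may be on either side
- link_bin_in (a point): the same point of the equal grey open bin that already holds one link; the link already there lies along the bin's x, 55 mm along the bin's own +y from this point
- tower: bystander: light grey printed stepped test tower, 26 x 26 mm foot, 30 mm high, standing on the plate in the quarter left over; origin under its centre
- scraper: bystander: scraper 200 mm long lying on the bench beyond the plate, long along its own x
- driver: bystander: screwdriver 170 mm long lying on the bench to the left beyond the bin; long along its x
- cleaner: bystander: white bottle, 60 mm across, 150 mm high, on the right beyond the bin; origin under its centre
- grease: bystander: small amber jar, 48 mm across, 50 mm high, on the right beyond the bin; origin under its centre
There are look-alikes about, which are no part of the job. What is shaped like the part that bears link_bin_in but black or pink is not meant.

How it is judged:
On the way, in this order (a step that is already met when the one before it is completed fails the run):
1. the ring lies in the ring bin and the link in the link bin, both let go (x of ring in the frame of ring_bin_in between -0.07 and 0.07 m and y of ring in the frame of ring_bin_in between -0.085 and 0.085 m and z of ring in the frame of ring_bin_in below 0.035 m and contact force between each of ring, link and the fingers below 0.1 N and x of link in the frame of link_bin_in between -0.07 and 0.07 m and y of link in the frame of link_bin_in between -0.085 and 0.085 m and z of link in the frame of link_bin_in below 0.035 m), for 0.2 s.
2. after that, the spacer is held up in the gripper with its hole up (height (world z) of spacer_hole above 0.14 m and angle between spacer's own z axis and vertical below 0.26 rad and contact force between spacer and the fingers above 1 N), for 0.2 s.
At the end, for the whole second after the job is handed in: The ring lies in the ring bin and the link in the link bin, let go and at rest; the spacer is held still in the gripper, touching neither plate, bins nor bottle, its hole mouth more than 140 mm above the bench and its hole axis within 0.26 rad (15 degrees) of straight up (all of step 1 and all of step 2 and contact force between spacer and plate below 0.1 N and contact force between spacer and ring_bin below 0.1 N and contact force between spacer and link_bin below 0.1 N and contact force between spacer and cleaner below 0.1 N and linear speed of each of spacer, ring, link below 0.03 m/s and angular speed of spacer below 0.3 rad/s); the arm keeps its last pose, push and grip.
It fails at once if the tower is moved more than 25 mm (distance of tower from where it was at the start of the episode above 0.025 m).
It fails at once if the scraper is moved more than 25 mm (distance of scraper from where it was at the start of the episode above 0.025 m).
It fails at once if the driver is moved more than 25 mm (distance of driver from where it was at the start of the episode above 0.025 m).
It fails at once if the cleaner is moved more than 25 mm (distance of cleaner from where it was at the start of the episode above 0.025 m).
It fails at once if the grease is moved more than 25 mm (distance of grease from where it was at the start of the episode above 0.025 m).
It also fails if it takes over 72 s, if anything falls off the work surface, if the arm or the gripper's body presses on something with over 40 N, if the wrist force passes 120 N, or if a joint passes its speed limit or range.

## Working session

There is one attempt and no reset: what is moved stays moved. The work goes in short steps, Python scripts to look and compute and a tool call to move; the robot and the scene stay as the last step left them, time stands still between calls to the robot, and variables do not carry over. Pictures are saved under pics/ and viewed, at most 10 in all, crops included, and the job is handed in when it is done.

Besides the shell and the picture viewer there is one more tool, called after "Request:" by a JSON object that holds its "api" and its "payload". arm_command: Moves the arm, as the interface text tells. Its arguments: {"type":"object","properties":{"plan":{"type":"array","items":{"type":"array"}}},"required":["plan"]}

```bash
mkdir -p pics; cat > h.py <<'E'
import numpy as np, cv2
from workcell import *
from scipy.spatial.transform import Rotation as R
def save(p,n,crop=None,s=1):
    f=p["frame"][:,:,::-1]
    if crop: f=f[crop[1]:crop[3],crop[0]:crop[2]]
    cv2.imwrite("pics/"+n+".png",cv2.resize(f,None,fx=s,fy=s,interpolation=cv2.INTER_CUBIC))
def proj(p,X):
    c=p["world_to_cam"]@np.r_[X,1]; u=p["intrinsics"]@c[:3]; return u[:2]/u[2]
def ray(p,uv,z):
    T=np.linalg.inv(p["world_to_cam"]); d=T[:3,:3]@np.linalg.inv(p["intrinsics"])@np.r_[uv,1]; o=T[:3,3]
    return o+d*(z-o[2])/d[2]
def rot(s):
    q=np.array(s["eef_rot"]); return R.from_quat(q[[1,2,3,0]]) if q.shape==(4,) else R.from_matrix(q)
E
python3 - <<'E'
from h import *
s=read_state(); print(s["time"],s["position"],rot(s).as_matrix().round(3),s["grip_width"],hold_point_z)
for n in ("top","side"):
    p=capture(n); save(p,n+"0",s=1.5)
    print(n,np.linalg.inv(p["world_to_cam"])[:3,3].round(3))
    for t in "spacer spacer_hole ring link plate ring_bin_in link_bin_in tower scraper driver cleaner grease".split():
        for r in mark_of(p,t)[:4]: print(t,round(r["confidence"],2),np.round(r["xyz"],3),proj(p,r["xyz"]).round())
E
```

```text
0.0 [0.18004408 0.54556499 0.21313168] [[-0.95   0.313 -0.001]
 [ 0.313  0.95  -0.002]
 [ 0.    -0.002 -1.   ]] 0.09151564798189994 -0.0188
top [ 0.324 -0.104  1.144]
spacer 0.7 [ 0.592 -0.096  0.022] [242. 148.]
spacer_hole 0.93 [ 0.564 -0.088  0.021] [239. 158.]
spacer_hole 0.23 [0.439 0.338 0.008] [ 84. 203.]
ring 0.45 [0.615 0.013 0.008] [204. 141.]
link 0.69 [0.477 0.045 0.008] [191. 189.]
plate 0.93 [ 0.527 -0.034  0.005] [220. 172.]
ring_bin_in 0.88 [0.438 0.34  0.006] [ 84. 203.]
link_bin_in 0.89 [ 0.423 -0.336  0.004] [328. 209.]
link_bin_in 0.75 [ 0.576 -0.591  0.003] [415. 156.]
link_bin_in 0.73 [ 0.186 -0.315  0.005] [322. 296.]
link_bin_in 0.4 [0.759 0.054 0.002] [190.  93.]
tower 0.48 [ 0.458 -0.1    0.006] [243. 196.]
scraper 0.61 [ 0.759  0.054 -0.001] [190.  93.]
driver 0.75 [0.622 0.288 0.003] [106. 138.]
driver 0.27 [0.438 0.342 0.006] [ 83. 203.]
cleaner 0.96 [ 0.719 -0.27  -0.002] [302. 107.]
cleaner 0.4 [ 0.428 -0.336  0.001] [328. 207.]
grease 0.62 [ 0.633 -0.398 -0.001] [347. 136.]
side [0.432 0.718 0.977]
spacer 0.6 [ 0.593 -0.098  0.025] [218. 192.]
spacer 0.44 [0.612 0.014 0.003] [207. 228.]
spacer_hole 0.95 [ 0.563 -0.09   0.026] [228. 195.]
ring 0.51 [0.615 0.012 0.004] [206. 227.]
link 0.55 [ 0.474  0.043 -0.001] [257. 240.]
ring_bin_in 0.78 [0.44  0.343 0.006] [266. 351.]
link_bin_in 0.88 [ 0.572 -0.596  0.   ] [239.  94.]
link_bin_in 0.87 [ 0.423 -0.335  0.005] [278. 143.]
link_bin_in 0.85 [ 0.185 -0.316  0.006] [353. 148.]
tower 0.42 [ 0.462 -0.097  0.006] [264. 198.]
scraper 0.89 [0.759 0.054 0.001] [151. 239.]
driver 0.79 [0.619 0.292 0.   ] [189. 326.]
cleaner 0.71 [ 0.721 -0.278 -0.002] [184. 154.]
grease 0.52 [ 0.633 -0.399  0.001] [216. 129.]
```

View pics/top0.png

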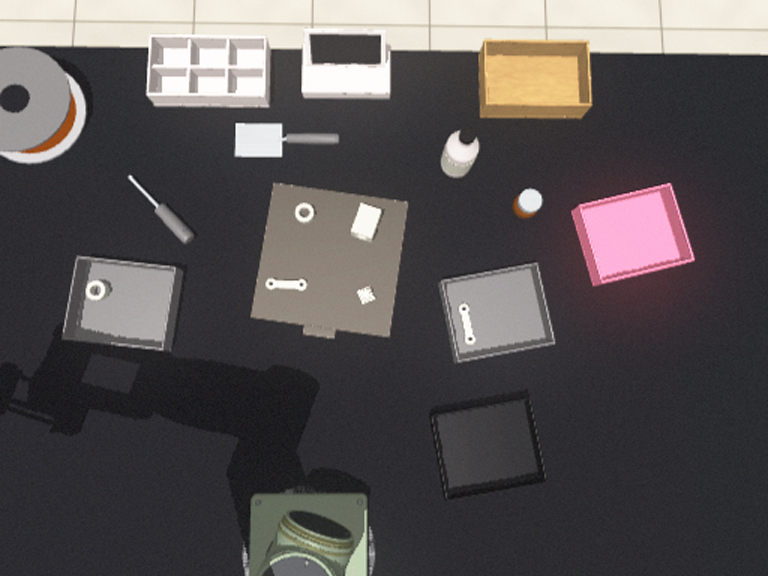

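View pics/side0.png

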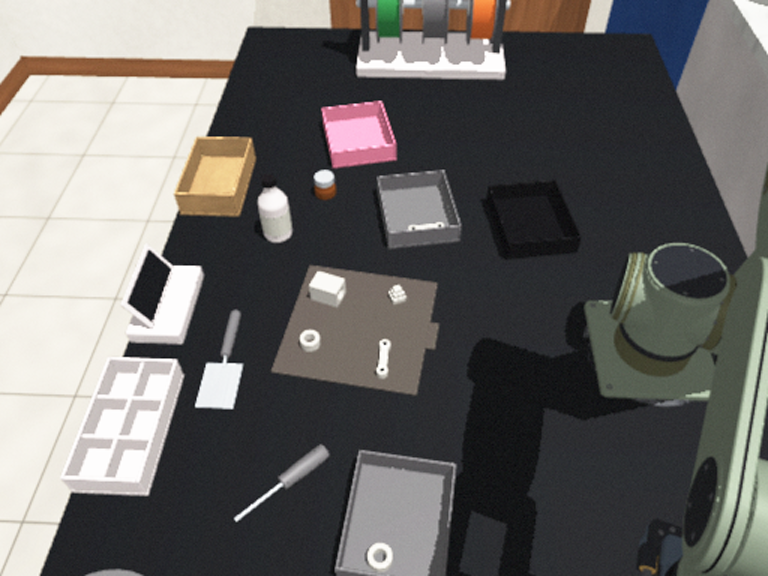

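```bash
python3 - <<'E'
from h import *
p=capture("top"); save(p,"crop_plate",(150,110,290,240),4.5)
for t in ("link","spacer","ring","tower","plate"):
    for r in masks_of(p,t)[:2]:
        m=r["pixels"]; c=cv2.minAreaRect(np.argwhere(m)[:,::-1].astype(np.float32))
        b=np.array([ray(p,u,0.018 if t=="link" else 0.024)[:2] for u in cv2.boxPoints(c)])
        print(t,round(r["confidence"],2),np.round(c[0]),b.mean(0).round(3),b.round(3).tolist())
E
```

```text
link 0.63 [190. 188.] [0.478 0.046] [[0.487, 0.083], [0.487, 0.009], [0.468, 0.008], [0.468, 0.082]]
spacer 0.91 [244. 148.] [ 0.592 -0.101] [[0.57, -0.069], [0.631, -0.092], [0.614, -0.133], [0.554, -0.109]]
ring 0.51 [203. 141.] [0.61  0.013] [[0.61, 0.035], [0.632, 0.014], [0.609, -0.008], [0.588, 0.012]]
tower 0.64 [244. 196.] [ 0.458 -0.102] [[0.47, -0.091], [0.47, -0.113], [0.445, -0.113], [0.445, -0.091]]
plate 0.86 [219. 175.] [ 0.516 -0.034] [[0.4, 0.111], [0.67, 0.078], [0.631, -0.182], [0.363, -0.141]]
```

The top view shows the ring at about (203,141), the link at (190,188), the spacer at (243,148) and the tower at (244,197), in native pixels. The grey bin with a ring is at (84,203) and the grey bin with a link is at (328,209). Possible mix-ups for the link bin:
- Black bin at (322,296).
- Pink bin at (415,156).
- Ring bin at (84,203).

The grey bin at (328,209) has a link in it, so I choose that one. Next I check the plate close up.

View pics/crop_plate.png

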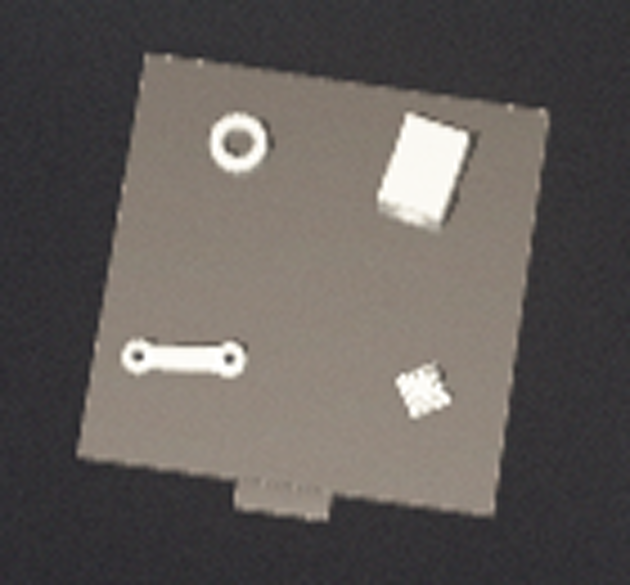

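```bash
python3 - <<'E'
from h import *
p=capture("side"); save(p,"crop_side",(170,150,310,270),5)
E
```

```text
(no output)
```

View pics/crop_side.png

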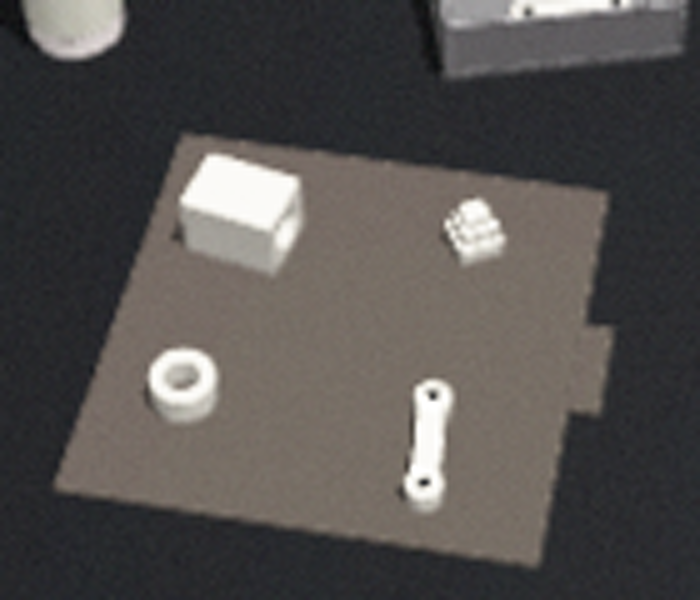

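The crops show the hole's round shading on the spacer's robot-facing end, at about (290,235) in the side crop. That agrees with the network, so +z is roughly (-0.93, 0.36). The link lies along world y, and I take it first.

```bash
cat >> h.py <<'E'
def go(x,y,z,yaw):
    "shift/turn for tool down with tool y at yaw deg (mod 180, nearest)"
    s=read_state(); r=rot(s); ry=r.as_matrix()[:,1]; d=np.degrees
    cur=d(np.arctan2(ry[1],ry[0])); dy=(yaw-cur+90)%180-90
    A=r.as_matrix(); yw=np.radians(cur+dy); Y=np.array([np.cos(yw),np.sin(yw),0]); Z=np.array([0,0,-1.])
    B=np.c_[np.cross(Y,Z),Y,Z]
    print("t",round(s["time"],2),"q",np.round(s["q"],2),"pos",np.round(s["position"],3),"turn",d(R.from_matrix(A.T@B).as_rotvec()).round(1),"shift",(A.T@(np.array([x,y,z])-s["position"])*1000).round(1))
E
python3 -c "
from h import *
go(.477,.045,.10,0)"
```

```text
t 1.65 q [ 1.23  0.32  1.56  0.    1.26 -0.02] pos [0.18  0.546 0.214] turn [ 0.  -0.  71.7] shift [-438.9 -382.8  113.9]
```

Request:
{"api": "arm_command", "payload": {"plan": [[[0,0,71.7],[-439,-383,114],60],[[0,0,71.7],[-439,-383,114],60],[[0,0,71.7],[-439,-383,114],60],[[0,0,71.7],[-439,-383,114],60],[[0,0,71.7],[-439,-383,114],60],[[0,0,71.7],[-439,-383,114],60],[[0,0,71.7],[-439,-383,114],60],[[0,0,71.7],[-439,-383,114],60],[[0,0,71.7],[-439,-383,114],60],[[0,0,71.7],[-439,-383,114],60],[[0,0,71.7],[-439,-383,114],60],[[0,0,71.7],[-439,-383,114],60]]}}

```text
time: 3.15
position: [0.4766, 0.0452, 0.1]
eef_rot: [-0.0, 0.707, 0.707, 0.0]
force: [-0.2, -0.2, 0.7]
grip_width: 0.0599
grip_force: 0.0
```

```bash
python3 -c "
from h import *
go(.477,.045,.007,0)"
```

```text
t 3.15 q [0.07 0.28 1.95 0.   0.92 0.07] pos [0.477 0.045 0.1  ] turn [-0. -0.  0.] shift [-0.3  0.4 93. ]
```

Request:
{"api": "arm_command", "payload": {"plan": [[[0,0,0],[0,0,50],60],[[0,0,0],[0,0,80],60],[[0,0,0],[0,0,93],60],[[0,0,0],[0,0,93],60],[[0,0,0],[0,0,93],0],[[0,0,0],[0,0,93],0],[[0,0,0],[0,0,93],0],[[0,0,0],[0,0,93],0],[[0,0,0],[0,0,93],0],[[0,0,0],[0,0,60],0],[[0,0,0],[0,0,0],0],[[0,0,0],[0,0,0],0]]}}

```text
time: 4.65
position: [0.4804, 0.045, 0.1039]
eef_rot: [0.003, 0.707, 0.707, 0.004]
force: [0.2, -0.2, -0.8]
grip_width: 0.0137
grip_force: 30.0
```

```bash
python3 -c "
from h import *
go(.42,-.355,.10,0)"
```

```text
t 4.65 q [0.07 0.27 1.94 0.   0.92 0.07] pos [0.48  0.045 0.104] turn [ 0.6 -0.   0. ] shift [-399.9  -60.6    3. ]
```

Request:
{"api": "arm_command", "payload": {"plan": [[[0,0,0],[-400,-58,0],0],[[0,0,0],[-400,-58,0],0],[[0,0,0],[-400,-58,0],0],[[0,0,0],[-400,-58,0],0],[[0,0,0],[-400,-58,0],0],[[0,0,0],[-400,-58,0],0],[[0,0,0],[-400,-58,0],0],[[0,0,0],[-400,-58,0],0],[[0,0,0],[-400,-58,40],0],[[0,0,0],[-400,-58,80],0],[[0,0,0],[-400,-58,84],0],[[0,0,0],[-400,-58,84],0]]}}

```text
time: 6.15
position: [0.4197, -0.3547, 0.0163]
eef_rot: [-0.0, 0.707, 0.708, 0.0]
force: [0.1, 0.2, -1.1]
grip_width: 0.0138
grip_force: 30.0
```

Request:
{"api": "arm_command", "payload": {"plan": [[[0,0,0],[0,0,0],40],[[0,0,0],[0,0,0],40],[[0,0,0],[0,0,0],40],[[0,0,0],[0,0,0],40],[[0,0,0],[0,0,-50],40],[[0,0,0],[0,0,-100],60],[[0,0,0],[0,0,-100],60]]}}

```text
time: 7.02
position: [0.4215, -0.3572, 0.12]
eef_rot: [0.005, 0.707, 0.707, 0.0]
force: [0.6, 0.5, -1.5]
grip_width: 0.0569
grip_force: 0.0
```

```bash
python3 -c "
from h import *
go(.612,.0125,.10,0)
p=capture('side')
for r in mark_of(p,'link')[:3]: print(r['confidence'],r['xyz'])
for r in mark_of(p,'ring')[:3]: print(r['confidence'],r['xyz'])
m=masks_of(p,'ring')
for r in m[:2]: c=cv2.minEnclosingCircle(np.argwhere(r['pixels'])[:,::-1].astype(np.float32)); print(r['confidence'],c, ray(p,c[0],.014))
save(p,'linkbin',(210,90,330,180),5)
"
```

```text
t 7.03 q [-0.72  0.36  1.76  0.    1.01 -0.72] pos [ 0.421 -0.357  0.12 ] turn [0.4 0.3 0. ] shift [369.7 190.6  19.1]
0.55 [0.4192, -0.3584, 0.0024]
0.64 [0.6121, 0.0128, 0.0065]
0.66 ((205.5, 227.64285278320312), 7.788766384124756) [0.61431435 0.01956651 0.014     ]
```

View pics/linkbin.png

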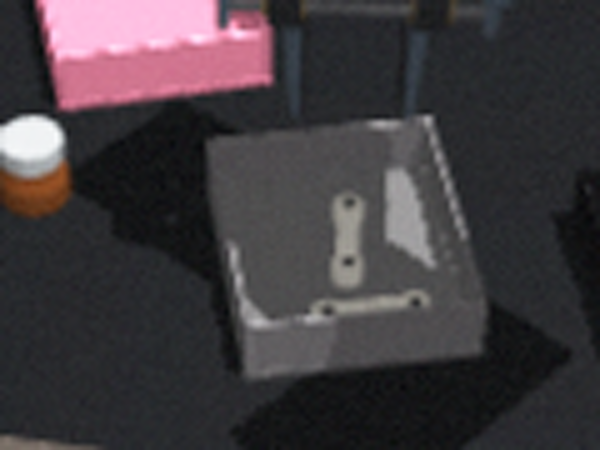

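The crop shows the link lying flat in the grey link bin at about (347,240), beside the one already there. Next is the ring.

Request:
{"api": "arm_command", "payload": {"plan": [[[0,0,0],[371,193,19],70],[[0,0,0],[371,193,19],70],[[0,0,0],[371,193,19],70],[[0,0,0],[371,193,19],70],[[0,0,0],[371,193,19],70],[[0,0,0],[371,193,19],70],[[0,0,0],[371,193,19],70],[[0,0,0],[371,193,19],70],[[0,0,0],[371,193,19],70],[[0,0,0],[371,193,60],70],[[0,0,0],[371,193,100],70],[[0,0,0],[371,193,111],70]]}}

```text
time: 8.72
position: [0.6083, 0.0142, 0.0043]
eef_rot: [-0.003, 0.708, 0.707, -0.003]
force: [-20.4, -1.5, 49.7]
grip_width: 0.0699
grip_force: 24.5
```

Request:
{"api": "arm_command", "payload": {"plan": [[[0,0,0],[0,0,0],70],[[0,0,0],[0,0,0],0],[[0,0,0],[0,0,0],0],[[0,0,0],[0,0,0],0],[[0,0,0],[0,0,0],0],[[0,0,0],[0,0,0],0],[[0,0,0],[0,0,-50],0],[[0,0,0],[0,0,-100],0],[[0,0,0],[0,0,-100],0]]}}

```text
time: 9.85
position: [0.6151, 0.016, 0.1094]
eef_rot: [0.003, 0.707, 0.707, 0.003]
force: [0.7, -0.1, -0.1]
grip_width: 0.0352
grip_force: 30.0
```

```bash
python3 -c "
from h import *
go(.44,.32,.10,0)"
```

```text
t 9.85 q [0.01 0.46 1.63 0.   1.05 0.01] pos [0.615 0.016 0.109] turn [ 0.5 -0.   0. ] shift [ 304.2 -174.9    7.8]
```

The fingertips pressed the plate at about 50 N on that descent, so I will keep the next one higher. The ring is held, with a 35 mm opening.

Request:
{"api": "arm_command", "payload": {"plan": [[[0,0,0],[304,-175,0],0],[[0,0,0],[304,-175,0],0],[[0,0,0],[304,-175,0],0],[[0,0,0],[304,-175,0],0],[[0,0,0],[304,-175,0],0],[[0,0,0],[304,-175,0],0],[[0,0,0],[304,-175,0],0],[[0,0,0],[304,-175,0],0],[[0,0,0],[304,-175,40],0],[[0,0,0],[304,-175,75],0],[[0,0,0],[304,-175,85],0],[[0,0,0],[304,-175,85],0]]}}

```text
time: 11.35
position: [0.4374, 0.319, 0.0197]
eef_rot: [-0.0, 0.707, 0.707, -0.0]
force: [0.0, 0.3, 0.3]
grip_width: 0.0353
grip_force: 30.0
```

Request:
{"api": "arm_command", "payload": {"plan": [[[0,0,0],[0,0,0],65],[[0,0,0],[0,0,0],65],[[0,0,0],[0,0,0],65],[[0,0,0],[0,0,0],65],[[0,0,0],[0,0,-50],65],[[0,0,0],[0,0,-110],65],[[0,0,0],[0,0,-110],65]]}}

```text
time: 12.22
position: [0.4397, 0.3218, 0.135]
eef_rot: [0.001, 0.707, 0.707, 0.006]
force: [0.4, -0.5, -0.8]
grip_width: 0.0647
grip_force: 0.0
```

```bash
python3 -c "
from h import *
p=capture('top'); save(p,'after',(40,110,350,260),2.5)
for n in ('ring','link','spacer','spacer_hole','ring_bin_in'):
  for r in mark_of(p,n)[:3]: print(n,r['confidence'],r['xyz'])
r=masks_of(p,'spacer')[0]['pixels'].astype(np.uint8)
c=max(cv2.findContours(r,0,2)[0],key=cv2.contourArea)
print(cv2.approxPolyDP(c,2,True)[:,0].tolist())
"
```

```text
ring 0.68 [0.5941, -0.0972, 0.0229]
ring 0.46 [0.4443, 0.3195, 0.0077]
ring 0.24 [0.4202, -0.3529, 0.0057]
link 0.64 [0.4224, -0.3506, 0.009]
spacer 0.66 [0.597, -0.0969, 0.0212]
spacer_hole 0.75 [0.5657, -0.0879, 0.0242]
ring_bin_in 0.66 [0.4371, 0.3404, 0.0058]
[[241, 135], [234, 154], [246, 160], [253, 140]]
```

View pics/after.png

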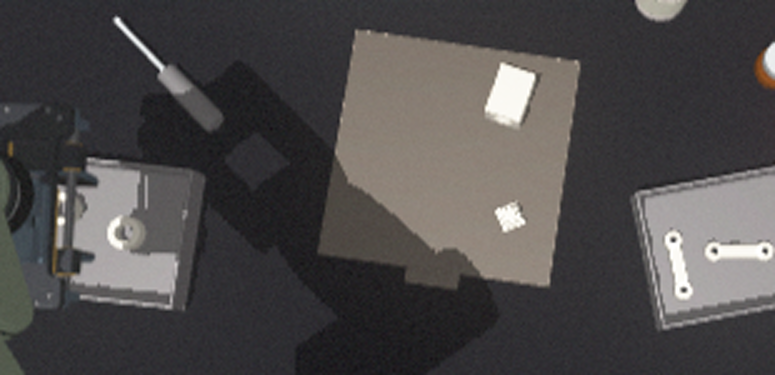

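The ring lies in its bin at crop (127,232) and both links are in the link bin. I get the spacer's yaw from its top-face corners in the earlier close crop: (410,114), (469,130), (441,212) and (380,197).

```bash
python3 -c "
from h import *
p=capture('top')
P=np.array([ray(p,(150+a/4.5,110+b/4.5),.044)[:2] for a,b in ((410,114),(469,130),(441,212),(380,197))])
print(P.round(3),P.mean(0),[np.linalg.norm(P[i]-P[i-1]).round(3) for i in range(4)])
l=(P[2]+P[3]-P[0]-P[1]); w=(P[1]+P[2]-P[0]-P[3]); print(np.degrees(np.arctan2(l[1],l[0])),np.degrees(np.arctan2(w[1],w[0])))
c=P.mean(0); go(c[0],c[1],.13,np.degrees(np.arctan2(l[1],l[0]))-90)"
```

```text
[[ 0.622 -0.093]
 [ 0.612 -0.13 ]
 [ 0.561 -0.113]
 [ 0.57  -0.076]] [ 0.5912406  -0.10275788] [np.float64(0.055), np.float64(0.037), np.float64(0.054), np.float64(0.038)]
161.21682571947895 -104.52319860433988
t 12.62 q [0.61 0.34 1.77 0.   1.04 0.61] pos [0.436 0.319 0.129] turn [ -0.2  -0.  -71.2] shift [-422.2  154.7   -1.1]
```

Request:
{"api": "arm_command", "payload": {"plan": [[[0,0,-73],[-419,157,0],80],[[0,0,-73],[-419,157,0],80],[[0,0,-73],[-419,157,0],80],[[0,0,-73],[-419,157,0],80],[[0,0,-73],[-419,157,0],80],[[0,0,-73],[-419,157,0],80],[[0,0,-73],[-419,157,0],80],[[0,0,-73],[-419,157,0],80],[[0,0,-73],[-419,157,0],80],[[0,0,-73],[-419,157,0],80],[[0,0,-73],[-419,157,0],80],[[0,0,-73],[-419,157,0],80]]}}

```text
time: 14.12
position: [0.5939, -0.098, 0.13]
eef_rot: [-0.0, 0.147, 0.989, 0.0]
force: [-0.4, -0.0, -0.7]
grip_width: 0.0796
grip_force: 0.0
```

```bash
python3 -c "
from h import *
go(.593,-.1,.013,73)
p=capture('side')
for n in ('spacer','spacer_hole'):
  for r in mark_of(p,n)[:1]: print(n,r['confidence'],r['xyz'])"
```

```text
t 14.12 q [-0.18  0.42  1.63  0.    1.09 -1.46] pos [ 0.594 -0.098  0.13 ] turn [ 0.  -0.   0.1] shift [  0.2  -2.2 117. ]
spacer 0.77 [0.5903, -0.1018, 0.026]
spacer_hole 0.9 [0.5657, -0.088, 0.0264]
```

Request:
{"api": "arm_command", "payload": {"plan": [[[0,0,0],[0,-2,50],80],[[0,0,0],[0,-2,90],80],[[0,0,0],[0,-2,112],80],[[0,0,0],[0,-2,117],80],[[0,0,0],[0,-2,117],0],[[0,0,0],[0,-2,117],0],[[0,0,0],[0,-2,117],0],[[0,0,0],[0,-2,117],0],[[0,0,0],[0,-2,117],0],[[0,0,0],[0,-2,80],0],[[0,0,0],[0,-2,0],0],[[0,0,0],[0,-2,-70],0]]}}

```text
time: 15.78
position: [0.5931, -0.1011, 0.1762]
eef_rot: [-0.001, 0.148, 0.989, 0.0]
force: [1.0, 0.3, -0.2]
grip_width: 0.0398
grip_force: 30.0
```

```bash
python3 -c "
from h import *
go(.48,-.03,.42,73)"
```

```text
t 15.78 q [-0.19  0.39  1.56  0.    1.2  -1.46] pos [ 0.593 -0.101  0.176] turn [-0.  -0.1  0. ] shift [ 129.2   34.9 -243.7]
```

Request:
{"api": "arm_command", "payload": {"plan": [[[0,0,10],[129,35,-220],0],[[0,0,20],[129,35,-220],0],[[0,0,30],[129,35,-220],0],[[0,0,40],[129,35,-220],0],[[0,0,50],[129,35,-220],0],[[0,0,60],[129,35,-220],0],[[0,0,70],[129,35,-220],0],[[0,0,80],[129,35,-220],0],[[0,0,90],[129,35,-220],0],[[0,0,100],[129,35,-220],0],[[0,0,110],[129,35,-220],0],[[0,0,120],[129,35,-220],0]]}}

```text
time: 17.27
position: [0.4801, -0.03, 0.3947]
eef_rot: [-0.0, 0.931, 0.364, -0.0]
force: [-0.0, 0.5, -1.3]
grip_width: 0.0398
grip_force: 30.0
```

Request:
{"api": "arm_command", "payload": {"plan": [[[0,0,10],[0,0,0],0],[[0,0,20],[0,0,0],0],[[0,0,30],[0,0,0],0],[[0,0,40],[0,0,0],0],[[0,0,46.5],[0,0,0],0],[[0,0,46.5],[0,0,0],0]]}}

```text
time: 18.02
position: [0.4802, -0.03, 0.3947]
eef_rot: [-0.0, 1.0, -0.03, -0.0]
force: [-0.8, 0.1, -0.5]
grip_width: 0.04
grip_force: 30.0
```

```bash
python3 -c "
from h import *
s=read_state();print(s['time'],np.round(s['q'],2),s['position'],rot(s).as_matrix().round(2),s['grip_width'])
"
```

```text
18.025 [-0.09  0.11  1.4   0.    1.64  1.54] [ 0.48016241 -0.02998751  0.39470046] [[ 1.   -0.06 -0.  ]
 [-0.06 -1.    0.  ]
 [-0.   -0.   -1.  ]] 0.03996917645263128
```

Request:
{"api": "arm_command", "payload": {"plan": [[[0,10,0],[35,0,-30],0],[[0,20,0],[70,0,-60],0],[[0,30,0],[100,0,-90],0],[[0,40,0],[130,0,-125],0],[[0,50,0],[155,0,-160],0],[[0,60,0],[175,0,-200],0],[[0,70,0],[190,0,-235],0],[[0,80,0],[200,0,-270],0],[[0,90,0],[200,0,-300],0],[[0,90,0],[200,0,-300],0],[[0,90,0],[200,0,-300],0],[[0,90,0],[200,0,-300],0]]}}

```text
time: 19.52
position: [0.6816, -0.0267, 0.6968]
eef_rot: [0.003, 0.716, -0.002, 0.698]
force: [-0.3, 0.6, -0.8]
grip_width: 0.0398
grip_force: 30.0
```

```bash
python3 -c "
from h import *
s=read_state();print(s['time'],np.round(s['q'],2),np.abs(s['qvel']).max(),s['position'],rot(s).as_matrix().round(2),s['grip_width'])
for n in ('side','top'):
  p=capture(n)
  for t in ('spacer','spacer_hole','ring','link'):
    for r in mark_of(p,t)[:2]: print(n,t,round(r['confidence'],2),np.round(r['xyz'],3))
  u=proj(p,s['position']).astype(int); print(u)
  a=np.clip(u-60,0,None); save(p,'fin_'+n,(a[0],a[1],a[0]+120,a[1]+120),4)
"
```

```text
19.525 [-0.1  -0.12  1.68  1.27  0.1   0.3 ] 2.1758342934432426 [ 0.68158322 -0.02667467  0.6967943 ] [[ 0.02 -0.01  1.  ]
 [ 0.   -1.   -0.01]
 [ 1.    0.   -0.02]] 0.03984147666907162
side spacer 0.46 [ 0.761  0.054 -0.002]
side ring 0.49 [0.441 0.317 0.008]
side link 0.63 [ 0.419 -0.359  0.005]
[126 -47]
top ring 0.5 [0.442 0.319 0.005]
top link 0.49 [ 0.421 -0.353  0.007]
[180 -58]
```

The tilt is reached and the tool is horizontal, but q5 sits near its singularity and the block is out of view. I fit a planar model to choose a better and visible pose.

```bash
python3 -c "
from h import *
D=np.array([[.32,1.565,.575,.213],[.28,1.95,.479,.1],[.11,1.40,.481,.395],[.42,1.63,.602,.13],[.36,1.76,.553,.12],[.46,1.63,.615,.109],[.34,1.77,.54,.129]])
from scipy.optimize import lstsq if 0 else least_squares
" 2>/dev/null; python3 - <<'E'
from h import *
from scipy.optimize import least_squares
D=np.array([[.32,1.565,.575,.213],[.28,1.95,.479,.1],[.11,1.40,.481,.395],[.42,1.63,.602,.13],[.36,1.76,.553,.12],[.46,1.63,.615,.109],[.34,1.77,.54,.129]])
f=lambda p:np.r_[p[0]+p[1]*np.sin(D[:,0])+p[2]*np.sin(D[:,0]+D[:,1])-D[:,2],p[3]+p[1]*np.cos(D[:,0])+p[2]*np.cos(D[:,0]+D[:,1])-D[:,3]]
s=least_squares(f,[0,.4,.4,.1]); p=s.x; print(p.round(3),np.abs(s.fun).max())
# L from final pose: tool horizontal
q2,s23=-.12,1.56
L=.682-(p[0]+p[1]*np.sin(q2)+p[2]*np.sin(s23)); L2=.697-(p[3]+p[1]*np.cos(q2)+p[2]*np.cos(s23)); print(L,L2)
L=(L+L2)/2
P=capture('top');S=capture('side')
for q2 in (-.8,-.6,-.4,-.2,0):
  for a in (.7,.9,1.1,1.3):
    r=p[0]+p[1]*np.sin(q2)+p[2]*np.sin(a)+L; z=p[3]+p[1]*np.cos(q2)+p[2]*np.cos(a)+L
    print(q2,'q3',round(a-q2,2),'q5',round(1.57-a,2),np.round([r,z],3),proj(P,[r,0,z]).round(),proj(S,[r,0,z]).round())
E
```

```text
[-0.     0.565  0.416 -0.192] 0.005769556402889564
0.3339705693871413 0.3231877250474866
-0.8 q3 1.5 q5 0.87 [0.191 0.849] [ 88. 447.] [ 474. -162.]
-0.8 q3 1.7 q5 0.67 [0.249 0.789] [119. 337.] [ 416. -108.]
-0.8 q3 1.9 q5 0.47 [0.294 0.719] [142. 275.] [373. -54.]
-0.8 q3 2.1 q5 0.27 [0.324 0.642] [158. 245.] [346.  -3.]
-0.6 q3 1.3 q5 0.87 [0.277 0.921] [ 43. 337.] [ 421. -241.]
-0.6 q3 1.5 q5 0.67 [0.335 0.862] [ 92. 228.] [ 362. -175.]
-0.6 q3 1.7 q5 0.47 [0.38  0.792] [124. 179.] [ 321. -111.]
-0.6 q3 1.9 q5 0.27 [0.41  0.715] [147. 163.] [296. -51.]
-0.4 q3 1.1 q5 0.87 [0.376 0.976] [ -4. 119.] [ 341. -311.]
-0.4 q3 1.3 q5 0.67 [0.434 0.916] [66. 53.] [ 285. -234.]
-0.4 q3 1.5 q5 0.47 [0.479 0.846] [109.  40.] [ 248. -160.]
-0.4 q3 1.7 q5 0.27 [0.509 0.769] [137.  50.] [229. -92.]
-0.2 q3 0.9 q5 0.87 [0.484 1.009] [ -33. -190.] [ 240. -359.]
-0.2 q3 1.1 q5 0.67 [0.542 0.949] [  51. -167.] [ 191. -274.]
-0.2 q3 1.3 q5 0.47 [0.587 0.879] [ 101. -125.] [ 162. -193.]
-0.2 q3 1.5 q5 0.27 [0.617 0.802] [132. -79.] [ 150. -120.]
0 q3 0.7 q5 0.87 [0.596 1.02 ] [ -26. -477.] [ 129. -375.]
0 q3 0.9 q5 0.67 [0.654 0.961] [  55. -369.] [  90. -288.]
0 q3 1.1 q5 0.47 [0.699 0.891] [ 103. -277.] [  71. -205.]
0 q3 1.3 q5 0.27 [0.729 0.813] [ 133. -199.] [  68. -130.]
```

Request:
{"api": "arm_command", "payload": {"plan": [[[0,0,0],[30,0,0],0],[[0,0,0],[60,0,0],0],[[0,0,0],[60,0,-30],0],[[0,0,0],[60,0,-60],0],[[0,0,0],[60,0,-100],0],[[0,0,0],[60,0,-140],0],[[0,0,0],[60,0,-180],0],[[0,0,0],[60,0,-220],0],[[0,0,0],[60,0,-260],0],[[0,0,0],[60,0,-280],0],[[0,0,0],[60,0,-280],0],[[0,0,0],[60,0,-280],0]]}}

```text
time: 21.62
position: [0.4039, -0.025, 0.7634]
eef_rot: [0.003, 0.716, -0.003, 0.698]
force: [0.4, -1.1, -0.5]
grip_width: 0.0397
grip_force: 30.0
```

```bash
python3 -c "
from h import *
s=read_state();print(s['time'],np.round(s['q'],2),np.abs(s['qvel']).max(),s['position'],rot(s).as_matrix().round(2),s['grip_width'])
p=capture('top')
for t in ('spacer','spacer_hole'):
    for r in mark_of(p,t)[:2]: print(t,round(r['confidence'],2),np.round(r['xyz'],3))
u=proj(p,s['position']).astype(int); print(u)
a=np.clip(u-80,0,None); save(p,'fin_top2',(a[0],a[1],a[0]+160,a[1]+160),3.5)
"
```

```text
21.625 [-0.48 -0.58  1.76  0.89  0.62  0.77] 0.019436578551433742 [ 0.40390385 -0.02501624  0.76339508] [[ 0.03 -0.01  1.  ]
 [-0.   -1.   -0.01]
 [ 1.   -0.   -0.03]] 0.03971116633672838
spacer 0.72 [ 0.393 -0.023  0.766]
spacer 0.32 [ 0.421 -0.351  0.006]
spacer_hole 0.94 [ 0.39  -0.021  0.793]
[160 158]
```

View pics/fin_top2.png

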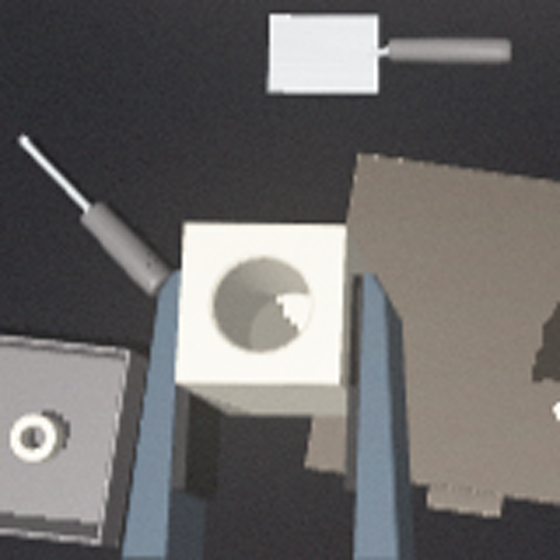

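The picture shows the block between the fingers with its hole facing up at the camera, at about (262,305), and the ring in its bin at (35,437). The arm is at rest, so I hand the job in.

```bash
python3 -c "
from h import *
print(sign_off())"
```

```text
the job is handed in; nothing more can be done
None
```

I put the ring and the link in their matching bins, and handed the job in with the spacer held still, its hole facing straight up about 0.79 m above the bench; the hand-in gave no verdict.

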